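# Feed the row of handle blanks to the stop and bolt it in

## Robot

A 6-joint arm with a two-finger parallel gripper is mounted at the origin on the work surface. World frame = base frame: x ahead of the robot, y to its left, z up, the work surface at z = 0. Lengths are in m, angles in rad, forces in N, time in s.
With the tool pointing down it reaches from about 0.4 to 0.825 m from the base axis. Payload 7 kg.
Tool frame: the origin (TCP) lies at the very end of the fingers, on their centre line; the grasp point (between the pads) lies 19 mm behind it; x points along the fingers, y is the direction in which the jaws open and shut, and the axes are right-handed (so a half turn about x gives the same grasp; the last joint's range is limited). The gripper opens to 88 mm and grips with 3 to 60 N. Pads are 19 mm wide; open, the fingers measure 130 mm over their backs; the gripper's body (78 mm by 193 mm) begins 47 mm behind the grasp point.
Start: joints at [-1.011, 0.359, 0.012, 0, -1.224, -0.288], TCP at [0.181, -0.65, 0.227] pointing down, gripper open.
Joint ranges: [-3.07, 3.07], [-1.43, 2.12], [-1.02, 1.25], [-3.03, 1.67], [-3.05, -0], [-3.03, 3.03]. Speed limits (rad/s): [2.39, 2.39, 3.01, 3.14, 3.14, 3.14].

## Interface

Orientations are given as [roll, pitch, yaw] about the fixed x, y, z axes, in that order (R = Rz(yaw) Ry(pitch) Rx(roll)).
In Python, from station import arm gives the robot as it stands.
- The arm moves only by the shell command python3 -m inch 'ROWS' [OPENING] [FORCE]. ROWS is text: rows parted by semicolons, each of 6 numbers parted by spaces: the shift along the world's x, y, z in units of 30 mm (1.0 is 30 mm), then the turn, a rotation vector about the world's x, y, z in units of 5 degrees (1.0 is 5 degrees). In form: dx dy dz wx wy wz; .... A call has 1 to 12 rows; each row shifts and turns the commanded pose from where the row before left it; what a row does not reach is not made up. A row lasts 1/8 s, in which the tool goes at most 62.5 mm and 10.7 degrees, less where a joint would pass 70% of its speed; a pose out of reach is approached as far as the arm can. A call is refused whole if a number of a shift passes 1 or a number of a turn 1, either way. A call with a gripper value outside its range is refused whole. OPENING is the opening, from 0 (shut) to 1 (fully open), set as the call begins (- or left out, the last holds). The fingers move at their own pace and stop on an object; FORCE is the grip in N (left out, the last holds). Time passes only in rows, so rows that do not move let the fingers close. It gives the time, the measured TCP pose, the force and the opening at its end, in the units of the state.
- arm.get_state(): the state, without advancing time (a new reading comes with each control period).
- arm.grab_frame(name): name is "scene" or "top" or "wrist"; returns a dict with "frame" (400x640x3 uint8, red, green, blue), "range_z" (400x640 float32, m along the optical axis (not along the pixel's ray), 0 where there is no reading), "mtx" (3x3 intrinsics, pixels), "dist_coeffs" ([k1, k2, p1, p2, k3] as OpenCV has them; the pictures are not rectified), "pose" (4x4, takes a point from camera to world coordinates). Camera axes: x right, y up, looking along -z (the intrinsics and any distortion apply to the point x, -y, -z); pixel columns grow to the right and rows downward; lengths in m; the calibration is good to about 2 mm. A picture is of the moment at which its call begins.
- arm.job_done(): hands the job in, once; it reports no verdict.
Trained networks look in a picture, given as the dict that the camera call returned (one of the last four; its "shot" number tells which), for a name from the list of things; names that differ only in an ending like _2 or _b are one class to them, and where a whole thing is asked for, a point or a joint stands for the part that bears it (a point fixed in the world has none). Each returns a list of dicts, best first, with "confidence" (0 to 1); they miss things now and then, are a little off and sometimes report something else, mostly with a low value. They report only what shows in the picture. A call takes as long as a camera call. They do not tell look-alikes from the thing itself.
- arm.search_frame(picture, target): "extent" ([centre column, centre row, width, height] as shares, 0 to 1, of the picture: columns of its width, rows of its height, round what is visible of it).
- arm.masks_of(picture, target): "mask" (400x640 bool, what is visible of it) and "extent" ([centre column, centre row, width, height] as shares, 0 to 1, of the picture: columns of its width, rows of its height, round what is visible of it).
- arm.place_of(picture, target): "position" ([column, row] as shares, 0 to 1, of the picture: columns of its width, rows of its height: a listed point, or the origin of a listed thing).
The state is a dict: "t": time; "q": joint angles; "qd": joint speeds; "joint_efforts": joint torques, N m; "eef_pos": TCP position; "ee_rot": TCP orientation; "force": force on the tool from outside, world axes, zero at the start; "moment": the same for the moment, N m; "width": finger opening in m.
Only numpy, scipy, OpenCV 4.12 (cv2) and the standard library are available. Lean on these libraries where they do the work, as an engineer would, in place of code of your own. Each camera call takes 0.05 s, during which the arm holds its last target. There are 200 camera calls.

## Task

Four hardwood handle blanks stand in a touching row in the aluminium channel of the gluing jig. With your fingertips push the whole row along the channel as one train, keeping the blanks together, until it is hard up against the yellow end stop, then push the red tab so that the steel bolt slides fully across the channel behind the last blank. Pick nothing up, keep the blanks standing in the channel, leave the other things on the bench where they are, and finish with your hand clear.

Things in the scene. Friction and masses are not known exactly. Their poses are not given: they have to be found in the camera images.
- jig: gluing jig, fixed: plywood base 400 (x) x 220 (y) x 12 mm; origin under its centre, x along the channel TOWARDS the yellow stop, z up. Aluminium channel on y = 0, x -200 to +150 mm, open at its -x end; floor 16 mm above the bench; walls 3 mm thick, 47 mm apart inside, tops 30 mm above the bench, so blanks stand 36 mm proud of them. Row home: last blank's rear face at x = -10 mm
- stop (a point): middle of the face of the yellow end stop that the row must meet, 41 mm above the bench (jig x = 150, y = 0 mm); the stop block is 30 mm (x) x 62 mm (y), its top 64 mm above the bench
- beech: loose hardwood handle blank, pale cream beech; 40 mm long (x, along the channel) x 44 mm wide (y) x 50 mm tall (z), about 75 g, small dark dot in the middle of its top; origin at the centre of its underside, z up. Any of the four can be the last in the row
- cherry: loose hardwood handle blank, reddish cherry; 40 mm long (x, along the channel) x 44 mm wide (y) x 50 mm tall (z), about 75 g, small dark dot in the middle of its top; origin at the centre of its underside, z up. Any of the four can be the last in the row
- oak: loose hardwood handle blank, mid-brown yellowish oak; 40 mm long (x, along the channel) x 44 mm wide (y) x 50 mm tall (z), about 75 g, small dark dot in the middle of its top; origin at the centre of its underside, z up. Any of the four can be the last in the row
- walnut: loose hardwood handle blank, very dark walnut; 40 mm long (x, along the channel) x 44 mm wide (y) x 50 mm tall (z), about 75 g, small dark dot in the middle of its top; origin at the centre of its underside, z up. Any of the four can be the last in the row
- bolt (a joint): bolt travel along jig +y, m: 0 to 0.006 at start (drawn back, channel free), 0.044 fully home (end of travel). Stays where left; friction 1.5 N + 4 N per m/s. Bar 12 mm wide, centred on jig x = -22 mm, 32 to 42 mm above the bench; free end at jig y = -29 mm drawn back (0), +15 mm home. It passes 6 mm behind the last blank when the row is home; else a blank blocks it
- tab (a point): centre of the outer (-y) face of the bolt's red tab, pushed towards jig +y; the tab is an upright plate 30 mm (jig x) x 8 mm (jig y), from 32 to 68 mm above the bench; this point is 54 mm above the bench, at jig x = -22 mm, y = -95 mm + joint value. Dark guides (46 mm high) flank the bar from jig y = -47 to -32 mm; nothing stands beyond the tab
- ferrule: bystander, to be left alone: brass ferrule ring, 28 mm across, 24 mm tall, standing on the jig's base on the +y side of the channel; origin at the centre of its underside
- tin: bystander, to be left alone: flat round green tin, 52 mm across, 22 mm tall, on the jig's base on the +y side; origin at the centre of its underside
- hammer: bystander, to be left alone: hammer lying on the bench; origin under its middle
- screwdriver: bystander, to be left alone: screwdriver with red handle lying on the bench; origin under its middle
- wrench: bystander, to be left alone: steel wrench lying at the far side of the bench; origin under its middle
- jar: bystander, to be left alone: amber glass jar with steel cap, 64 mm across, 75 mm tall; origin at the centre of its underside
- mallet: bystander, to be left alone: wooden mallet lying on the bench, head 55 x 100 x 60 mm, handle to its -x; origin under the head
There are look-alikes about, which are no part of the job. Leave any green or pink look-alike of the walnut alone.

How it is judged:
By the outcome, as a careful person would: the job done as asked, in the order asked, and still so for the second after the job is handed in, with the robot touching nothing.
It also fails if it takes over 50 s, if anything falls off the work surface, if the arm or the gripper's body presses on something with over 40 N, if the wrist force passes 120 N, or if a joint passes its speed limit or range.

## Working session

There is one attempt and no reset: what is moved stays moved. The work goes in short steps, Python scripts to look and compute and a shell command to move; the robot and the scene stay as the last step left them, time stands still between calls to the robot, and variables do not carry over. Pictures are saved under pics/ and viewed, about 8 in all and at most 12, crops included, and the job is handed in when it is done.

```bash
mkdir -p pics; cat > h.py <<'E'
import numpy as np,cv2
from station import arm
def w(p,uv,z=None):
    """pixel -> world, by depth (z None) or on plane z"""
    u=np.array(uv,float).reshape(1,1,2)
    x,y=cv2.undistortPoints(u,np.array(p["mtx"]),np.array(p["dist_coeffs"]))[0,0]
    T=np.array(p["pose"]);d=T[:3,:3]@np.array([x,-y,-1.]);o=T[:3,3]
    s=(z-o[2])/d[2] if z is not None else p["range_z"][int(round(uv[1])),int(round(uv[0]))]
    return o+s*d
def px(p,e): return np.array(e)*[640,400]
def save(p,n): cv2.imwrite(f"pics/{n}.png",cv2.cvtColor(p["frame"],cv2.COLOR_RGB2BGR))
E
python3 - <<'E'
from h import *
p=arm.grab_frame("top");save(p,"top0");q=arm.grab_frame("scene");save(q,"scene0")
np.set_printoptions(precision=4,suppress=True)
for nm,P in(("top",p),("scene",q)):
  for t,z in (("stop",.041),("tab",.054),("beech",.016),("cherry",.016),("oak",.016),("walnut",.016),("jig",0),("ferrule",.012),("tin",.012),("jar",0),("mallet",0)):
    for r in arm.place_of(P,t)[:3]:
        u=px(P,r["position"]);print(nm,t,round(r["confidence"],2),u.round(),w(P,u,z))
print(arm.get_state())
E
```

```text
top stop 0.65 [254. 205.] [0.5481 0.1953 0.041 ]
top stop 0.65 [171. 257.] [0.394  0.4371 0.041 ]
top stop 0.49 [457. 176.] [ 0.6355 -0.4313  0.041 ]
top tab 0.69 [316. 176.] [0.636  0.0077 0.054 ]
top tab 0.61 [310. 205.] [0.5464 0.0265 0.054 ]
top beech 0.73 [311. 206.] [0.5471 0.0235 0.016 ]
top beech 0.66 [207. 183.] [0.623  0.3478 0.016 ]
top beech 0.61 [324. 235.] [ 0.4589 -0.0186  0.016 ]
top cherry 0.76 [289. 204.] [0.5558 0.0912 0.016 ]
top oak 0.59 [300. 204.] [0.5556 0.0552 0.016 ]
top walnut 0.83 [390. 191.] [ 0.5943 -0.2266  0.016 ]
top walnut 0.73 [337. 270.] [ 0.3512 -0.0569  0.016 ]
top walnut 0.71 [323. 210.] [ 0.534  -0.0163  0.016 ]
top jig 0.91 [306. 209.] [0.5402 0.0384 0.    ]
top jig 0.62 [326. 208.] [ 0.5428 -0.0238  0.    ]
top ferrule 0.53 [323. 232.] [ 0.4663 -0.0145  0.012 ]
top tin 0.82 [272. 229.] [0.4789 0.144  0.012 ]
top mallet 0.56 [457. 172.] [ 0.6601 -0.4505  0.    ]
scene stop 0.71 [335. 214.] [0.5745 0.0363 0.041 ]
scene stop 0.37 [317. 217.] [ 0.5757 -0.0338  0.041 ]
scene tab 0.62 [332. 226.] [0.6342 0.0137 0.054 ]
scene tab 0.18 [286. 279.] [ 
[... 507 characters left out ...]
ne tin 0.72 [352. 197.] [0.4933 0.1263 0.012 ]
scene tin 0.53 [337. 212.] [0.5515 0.0527 0.012 ]
scene tin 0.33 [372. 207.] [0.5537 0.1957 0.012 ]
scene jar 0.68 [415. 221.] [0.6403 0.3504 0.    ]
scene mallet 0.69 [210. 258.] [ 0.6602 -0.4503  0.    ]
{'t': 1.2, 'q': array([-1.0109,  0.3586,  0.0119,  0.    , -1.2241, -0.2881]), 'qd': array([-0.0023, -0.0003, -0.0002, -0.0001,  0.0004, -0.0021]), 'joint_efforts': array([  0.0008, -58.2391,  29.3304,   7.0023,   0.0126,   0.    ]), 'eef_pos': array([ 0.1812, -0.6502,  0.2266]), 'ee_rot': array([-1.344 ,  1.5708, -1.0722]), 'force': array([ 0.7802,  0.7421, -1.0336]), 'moment': array([ 0.0293, -0.0132, -0.0137]), 'width': 0.08752063368904302}
```

View pics/top0.png

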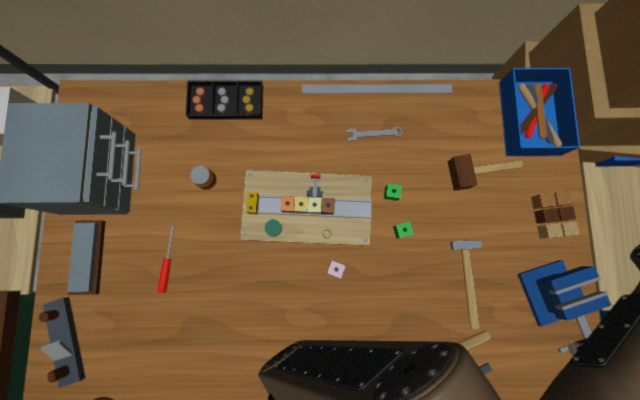

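View pics/scene0.png

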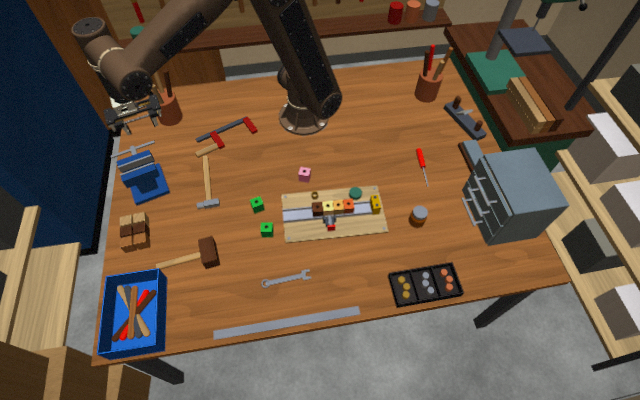

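The row reads cherry (288,203), oak (301), beech (315), walnut last (328). The stop is at the left (252,203), the red tab on the far side (316,176). Jig +x is roughly world +y, tilted about 2.7°. Next I work out the tool yaw.

```bash
python3 - <<'E'
from h import *
from scipy.spatial.transform import Rotation as R
s=arm.get_state();M=R.from_euler('xyz',s["ee_rot"]).as_matrix();print(M.round(3))
j=np.array([.05,.999]);a=np.degrees(np.arctan2(M[1,1],M[0,1]));b=np.degrees(np.arctan2(j[1],j[0]))
print("tool y yaw",a,"jig x yaw",b,"turn",(b-a+90)%180-90)
E
```

```text
[[ 0.    -0.268  0.963]
 [-0.     0.963  0.268]
 [-1.    -0.     0.   ]]
tool y yaw 105.57326011685382 jig x yaw 87.13473427566231 turn -18.438525841191506
```

```bash
python3 -m inch '0.6 0.9 0 0 0 -0.4;0.6 0.9 0 0 0 -0.4;0.6 0.9 0 0 0 -0.4;0.6 0.9 0 0 0 -0.4;0.6 0.9 0 0 0 -0.4;0.6 0.9 0 0 0 -0.4;0.6 0.9 0 0 0 -0.4;0.6 0.9 0 0 0 -0.4;0.6 0.9 0 0 0 -0.4;0.6 0.9 0 0 0 -0.1' 0 40; python3 -m inch '0.6 0.9 0 0 0 0;0.6 0.9 0 0 0 0;0.6 0.9 0 0 0 0;0.6 0.9 0 0 0 0;0.6 0.9 0 0 0 0;0.6 0.9 0 0 0 0;0.6 0.9 0 0 0 0;0.6 0.9 0 0 0 0;0.6 0.9 0 0 0 0;0.3 0.9 0 0 0 0;0 0 0 0 0 0;0 0 0 0 0 0'
python3 - <<'E'
from h import *
np.set_printoptions(precision=4,suppress=True)
p=arm.grab_frame("wrist");save(p,"w1")
for t,z in (("stop",.041),("tab",.054),("beech",.016),("cherry",.016),("oak",.016),("walnut",.016),("jig",0),("ferrule",.012)):
    for r in arm.place_of(p,t)[:2]:
        u=px(p,r["position"]);print(t,round(r["confidence"],2),u.round(),w(p,u,z))
np.savez("w1.npz",**{k:np.array(p[k]) for k in("frame","range_z","mtx","dist_coeffs","pose")})
E
```

```text
t: 2.45
eef_pos: [0.3617, -0.3793, 0.2268]
ee_rot: [-0.396, 1.57, -0.448]
force: [-0.3, 0.5, -0.1]
width: 0.0003
t: 3.95
eef_pos: [0.532, -0.1103, 0.2266]
ee_rot: [-2.823, 1.571, -2.874]
force: [-0.0, -0.4, -0.3]
width: 0.0002
stop 0.75 [558. 192.] [0.5544 0.1844 0.041 ]
stop 0.54 [442. 185.] [0.5391 0.0384 0.041 ]
tab 0.47 [476. 191.] [0.5445 0.0736 0.054 ]
beech 0.79 [412. 191.] [0.5502 0.0112 0.016 ]
cherry 0.97 [478. 189.] [0.5515 0.0962 0.016 ]
walnut 0.86 [386. 189.] [ 0.5467 -0.023   0.016 ]
walnut 0.73 [197. 138.] [ 0.4707 -0.2532  0.016 ]
ferrule 0.78 [382. 122.] [ 0.4639 -0.0275  0.012 ]
```

View pics/w1.png

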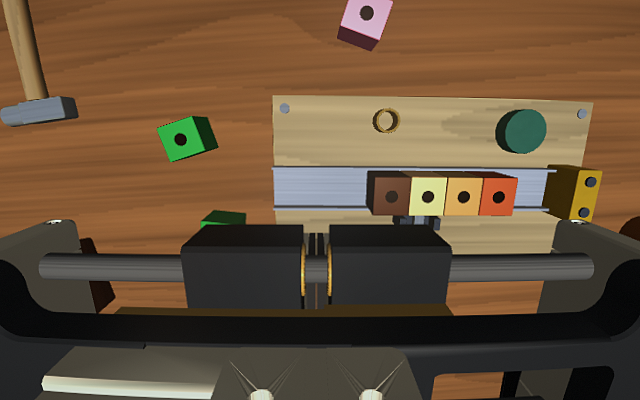

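The wrist view has the blank tops at columns 392, 428, 464 and 498, row 197. The stop's top edge runs (557,165)–(548,213), the near base edge (273,96)–(592,103), and the channel's open end is at (273,168/207).

```bash
python3 - <<'E'
from h import *
np.set_printoptions(precision=4,suppress=True)
p=dict(np.load("w1.npz"))
for n,u,z in(("wal",(392,197),.066),("bee",(428,197),.066),("oak",(464,197),.066),("che",(498,197),.066),("wal rear-top a",(376,214),.066),("wal rear b",(376,172),.066),("stop top a",(557,165),.064),("stop b",(548,213),.064),("base c1",(273,96),.012),("base c2",(592,103),.012),("wall end near",(273,168),.03),("wall end far",(273,207),.03)):
    print(n,w(p,u,z),w(p,u))
E
```

```text
wal [ 0.5444 -0.0273  0.066 ] [ 0.5439 -0.0278  0.0679]
bee [0.5463 0.0127 0.066 ] [0.5461 0.0123 0.0671]
oak [0.5483 0.0534 0.066 ] [0.548  0.0528 0.0671]
che [0.5502 0.0926 0.066 ] [0.5499 0.0919 0.0671]
wal rear-top a [ 0.5631 -0.045   0.066 ] [ 0.5629 -0.0451  0.0666]
wal rear b [ 0.5158 -0.045   0.066 ] [ 0.5213 -0.0385  0.0323]
stop top a [0.5172 0.1591 0.064 ] [0.5237 0.1917 0.0246]
stop b [0.5729 0.1566 0.064 ] [0.5839 0.1832 0.0317]
base c1 [ 0.4275 -0.1564  0.012 ] [ 0.4276 -0.1563  0.013 ]
base c2 [0.4492 0.239  0.012 ] [0.4493 0.2379 0.0132]
wall end near [ 0.5108 -0.1608  0.03  ] [ 0.5107 -0.1607  0.0309]
wall end far [ 0.559  -0.1649  0.03  ] [ 0.5598 -0.1654  0.0269]
```

```bash
python3 -m inch '0.3 0.4 -0.8 0 0 0;0 0 -0.8 0 0 0;0 0 -0.8 0 0 0;0 0 -0.8 0 0 0;0 0 -0.8 0 0 0;0 0 -0.8 0 0 0;0 0 -0.8 0 0 0;0 0 -0.5 0 0 0;0 0 -0.25 0 0 0;0 0 0 0 0 0;0 0 0 0 0 0'; python3 -m inch '0.01 0.2 0 0 0 0;0.01 0.2 0 0 0 0;0.01 0.2 0 0 0 0;0.01 0.1 0 0 0 0;0 0.1 0 0 0 0;0.01 0.1 0 0 0 0;0 0.1 0 0 0 0;0.01 0.1 0 0 0 0;0.01 0.1 0 0 0 0'
```

```text
t: 5.78
eef_pos: [0.5418, -0.0982, 0.0368]
ee_rot: [0.132, 1.57, 0.081]
force: [0.2, -1.2, -0.8]
width: 0.0003
t: 6.9
eef_pos: [0.5432, -0.0622, 0.0361]
ee_rot: [-2.307, 1.57, -2.358]
force: [0.7, -1.7, -1.2]
width: 0.0006
```

```bash
python3 - <<'E'
from h import *
p=arm.grab_frame("wrist");save(p,"w2")
E
```

```text
(no output)
```

View pics/w2.png

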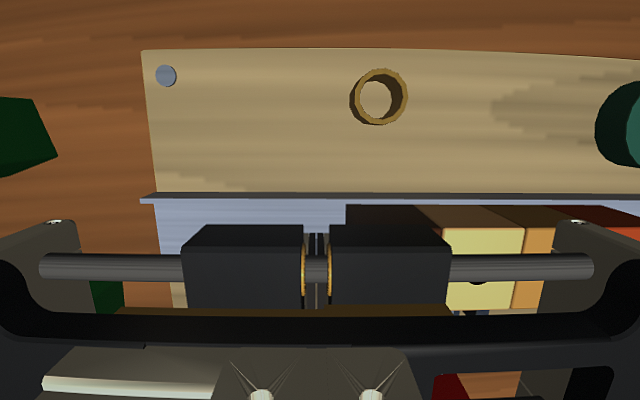

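The tool is centred over the channel and at or near contact with the walnut, whose top shows at (345–440, 215). I'll keep pushing smoothly.

```bash
python3 -m inch '0.01 0.12 0 0 0 0;0.01 0.15 0 0 0 0;0 0.16 0 0 0 0;0.01 0.16 0 0 0 0;0.01 0.16 0 0 0 0;0.01 0.16 0 0 0 0;0 0.16 0 0 0 0;0.01 0.16 0 0 0 0;0.01 0.16 0 0 0 0;0.01 0.16 0 0 0 0;0.01 0.12 0 0 0 0;0 0.08 0 0 0 0'; python3 -m inch '0.01 0.08 0 0 0 0;0 0.08 0 0 0 0;0 0.06 0 0 0 0;0.01 0.06 0 0 0 0;0 0.04 0 0 0 0'; python3 - <<'E'
from h import *
p=arm.grab_frame("top");save(p,"t2");c=cv2.imread("pics/t2.png")[160:255,235:380];cv2.imwrite("pics/t2c.png",cv2.resize(c,None,fx=5,fy=5,interpolation=cv2.INTER_CUBIC))
E
```

```text
t: 8.45
eef_pos: [0.546, -0.0094, 0.0361]
ee_rot: [0.572, 1.571, 0.521]
force: [-0.5, -1.6, 0.7]
width: 0.0005
t: 9.07
eef_pos: [0.5466, 0.0, 0.036]
ee_rot: [2.381, 1.571, 2.33]
force: [1.1, -0.9, -0.4]
width: 0.0005
```

View pics/t2c.png

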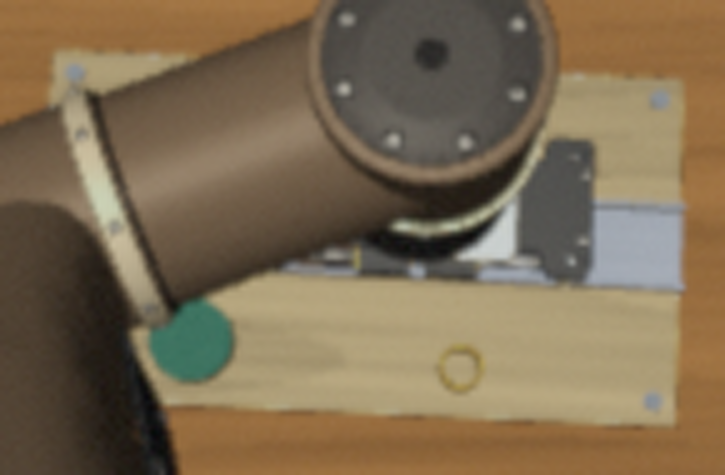

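The arm hides the row from the top camera, so I'll feel for the stop by force instead.

```bash
python3 -m inch '0 0.06 0 0 0 0;0.01 0.06 0 0 0 0;0 0.04 0 0 0 0'; python3 -m inch '0 0.06 0 0 0 0;0 0.04 0 0 0 0;0 0.03 0 0 0 0'
```

```text
t: 9.5
eef_pos: [0.5469, 0.0048, 0.0361]
ee_rot: [0.446, 1.571, 0.394]
force: [-0.5, -2.2, 0.7]
width: 0.0005
t: 9.88
eef_pos: [0.5464, 0.008, 0.036]
ee_rot: [-2.356, 1.569, -2.407]
force: [0.3, -8.8, 2.4]
width: 0.0004
```

```bash
python3 -m inch '0 0.04 0 0 0 0;0 0.03 0 0 0 0;0 0 0 0 0 0'
```

```text
t: 10.25
eef_pos: [0.5459, 0.0081, 0.0361]
ee_rot: [-2.18, 1.567, -2.231]
force: [0.7, -16.3, 1.3]
width: 0.0006
```

The force climbed to 16 N with no motion, at the predicted position, so the row is against the stop. I'll back off, lift, and look from the tab side.

```bash
python3 -m inch '0 -0.15 0 0 0 0;-0.02 -0.4 0 0 0 0;-0.02 -0.5 0 0 0 0;0 0 0.8 0 0 0;0 0 1 0 0 0;0 0 1 0 0 0;0 0 1 0 0 0;0 0 1 0 0 0;0.5 0.3 0.7 0 0 0;0.9 0.4 0 0 0 0;0.9 0.3 0 0 0 0;0.9 0 0 0 0 0'; python3 -m inch '0.9 0 0 0 0 0;0.7 0 0 0 0 0;0 0 0 0 0 0;0 0 0 0 0 0'
python3 - <<'E'
from h import *
np.set_printoptions(precision=4,suppress=True)
p=arm.grab_frame("wrist");save(p,"w3")
for t,z in (("stop",.041),("tab",.054),("walnut",.016),("cherry",.016)):
    for r in arm.place_of(p,t)[:2]:
        u=px(p,r["position"]);print(t,round(r["confidence"],2),u.round(),w(p,u,z))
np.savez("w3.npz",**{k:np.array(p[k]) for k in("frame","range_z","mtx","dist_coeffs","pose")})
E
```

```text
t: 11.75
eef_pos: [0.6425, 0.0092, 0.2011]
ee_rot: [0.968, 1.57, 0.917]
force: [0.1, -1.2, -1.0]
width: 0.0006
t: 12.25
eef_pos: [0.6891, 0.0087, 0.2007]
ee_rot: [3.123, 1.57, 3.072]
force: [-0.5, -0.2, 0.6]
width: 0.0003
stop 0.77 [486.  50.] [0.5543 0.1849 0.041 ]
tab 0.73 [313. 143.] [0.6381 0.0085 0.054 ]
walnut 0.92 [68.  5.] [ 0.4774 -0.2475  0.016 ]
walnut 0.78 [345.  56.] [0.5507 0.0469 0.016 ]
cherry 0.77 [457.  57.] [0.5561 0.1666 0.016 ]
cherry 0.67 [381.  54.] [0.5506 0.0852 0.016 ]
```

View pics/w3.png

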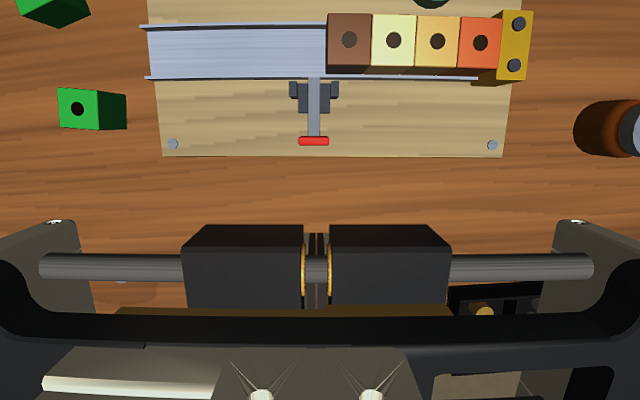

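The row is together against the yellow stop, with tops at columns 350–480, row 40. The bolt is clear behind the walnut and the tab is at (313,142), world (0.638, 0.0085).

```bash
python3 -m inch '0 0 -0.8 0 0 0;0 0 -0.8 0 0 0;0 0 -0.8 0 0 0;0 0 -0.8 0 0 0;0 0 -0.8 0 0 0;0 0 -0.6 0 0 0;0 0 -0.4 0 0 0;0 0 0 0 0 0;-0.4 0 0 0 0 0;-0.4 0 0 0 0 0;-0.2 0 0 0 0 0;-0.2 0 0 0 0 0'; python3 -m inch '-0.15 0.01 0 0 0 0;-0.15 0 0 0 0 0;-0.15 0.01 0 0 0 0;-0.15 0.01 0 0 0 0;-0.15 0.01 0 0 0 0;-0.15 0.01 0 0 0 0;-0.15 0 0 0 0 0;-0.15 0.01 0 0 0 0;-0.1 0 0 0 0 0;0 0 0 0 0 0'
```

```text
t: 14.0
eef_pos: [0.6534, 0.0093, 0.0517]
ee_rot: [0.291, 1.57, 0.24]
force: [-0.0, -0.2, 0.5]
width: 0.0004
t: 15.25
eef_pos: [0.614, 0.0109, 0.0509]
ee_rot: [-2.898, 1.57, -2.949]
force: [0.0, 0.3, -0.2]
width: 0.0007
```

```bash
python3 -m inch '-0.1 0.01 0 0 0 0;-0.08 0 0 0 0 0;-0.05 0 0 0 0 0'; python3 -m inch '-0.06 0 0 0 0 0;-0.04 0 0 0 0 0;-0.03 0 0 0 0 0'
```

```text
t: 15.62
eef_pos: [0.6082, 0.0113, 0.0511]
ee_rot: [0.118, 1.57, 0.067]
force: [5.6, -0.9, -4.3]
width: 0.0006
t: 16.0
eef_pos: [0.6079, 0.0115, 0.0515]
ee_rot: [0.135, 1.564, 0.085]
force: [17.0, -4.9, -13.2]
width: 0.0002
```

The bolt stopped firmly with 17 N on it, about where end of travel should be. I'll withdraw and check.

```bash
python3 -m inch '0.2 0 0 0 0 0;0.5 0 0 0 0 0;0.8 0 0 0 0 0;0.8 0 0.6 0 0 0;0.4 0 1 0 0 0;0 0 1 0 0 0;0 0 1 0 0 0;0 0 1 0 0 0;0 0 0.4 0 0 0;0 0 0 0 0 0;0 0 0 0 0 0'
python3 - <<'E'
from h import *
np.set_printoptions(precision=4,suppress=True)
p=arm.grab_frame("wrist");save(p,"w4")
for t,z in (("stop",.041),("tab",.054),("walnut",.016),("ferrule",.012)):
    for r in arm.place_of(p,t)[:2]:
        u=px(p,r["position"]);print(t,round(r["confidence"],2),u.round(),w(p,u,z))
E
```

```text
t: 17.38
eef_pos: [0.6842, 0.0112, 0.1994]
ee_rot: [-3.002, 1.568, -3.054]
force: [-0.1, -0.4, -1.0]
width: 0.0004
stop 0.63 [485.  54.] [0.553  0.1867 0.041 ]
tab 0.96 [309. 103.] [0.5942 0.0086 0.054 ]
tab 0.21 [328.  60.] [0.5557 0.0289 0.054 ]
walnut 0.98 [343.  59.] [0.5486 0.0465 0.016 ]
walnut 0.7 [103. 114.] [ 0.589 -0.225  0.016]
```

View pics/w4.png

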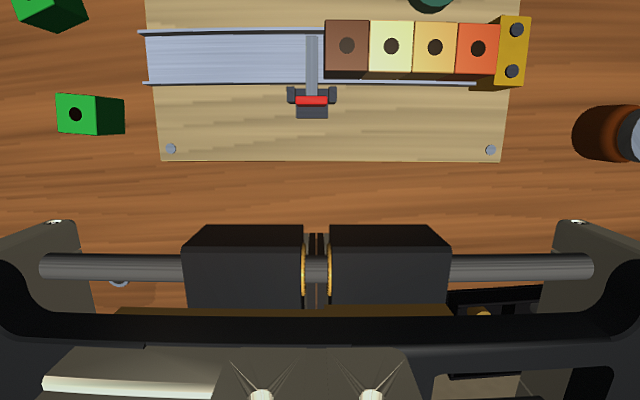

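The bolt lies across the channel behind the walnut (312, 35–95) and the tab moved 44 mm. The row is still closed up against the stop and the hand is clear.

```bash
python3 -c "
from station import arm
print(arm.job_done())"
```

```text
the job is handed in; nothing more can be done
None
```

The row of four blanks is up against the yellow stop and the bolt is across behind the walnut. I handed the job in at about 17.4 s on the robot's clock, and no verdict was reported.

- **Row:** I pushed from behind the walnut, the last blank, with shut fingertips. It stalled with the push force rising to 16 N, within about 2 mm of the predicted home position.
- **Bolt:** I pushed the red tab until it stopped firmly, with 17 N along the push. The cameras put its travel at about 44 mm (world x 0.638 to 0.594), which agrees with the bolt being fully home to within about 2 mm.
- **Final check:** the last wrist picture shows the blanks standing, touching each other and the stop, the bolt lying behind the walnut, and the hand clear.
- **Limits of the checks:** one top view during the push was hidden by the arm, so I confirmed the stop by force and then by the wrist camera. I saw no disturbance to the other things, but the last picture does not show the ferrule or all of the bench. No checks disagreed.

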